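# Start a photometer run

### The job

Start the measurement by pressing and pushing only, in this order: tip the rocker on the lamp supply fully over to on (press its raised far end down), push the photometer's open light cover fully shut, press the photometer's round key fully down, then press the long bar key on the data logger fully down. Leave the square key and the small round key alone, do not swing the cover further open, and leave the cuvette in its well and everything else on the bench where it stands.

Things in the scene. Friction and masses are not known exactly. Their poses are not given: they have to be found in the camera images.
- photometer: Black bench photometer, a fixed block 170 (its x) by 200 (its y) by 55 mm high; origin at the centre of its underside, on the bench; its front faces its -x. On its top: the grey light cover over the cuvette well in the half at +y, the round key (at x -40, y -55 mm) and the square key (at x +40, y -55 mm) in the half at -y.
- lid (a joint): Angle of the photometer's light cover (rad): 0 = shut flat, larger = open; starts 0.45 to 0.85. The cover is a grey cap 80 (x) by 60 (y) by 14 mm, hinged along the photometer's y at x +50, y +45, z +55 mm of its frame. Shut, it reaches to x -30 mm, its flat top 69 mm above the bench. Open, its front edge is raised. It stays at any angle; about 2 N down on its top closes it.
- lid_edge (a point): Middle of the cover's top at its free (front) edge, 80 mm from the hinge and 14 mm above the cover's underside; moves with the cover. The cover's top slopes down from here to the hinge at the photometer's +x side.
- round_key (a joint): Travel of the round key on the photometer in m: 0 = up, 0.006 = fully down against its stop; grows as it is pressed. It stays where it is left.
- round_key_top (a point): Centre of the top of the photometer's round white key, 28 mm in diameter, at x -40, y -55 mm. Top starts 10 mm above the housing top, stays 4 mm proud when fully down (bezel: 2 mm). Moves straight down against about 3 N, no spring, stays where it is pushed.
- square_key (a joint): Travel of the square key on the photometer in m: 0 = up, 0.006 = fully down against its stop; grows as it is pressed. It stays where it is left.
- square_key_top (a point): Centre of the top of the photometer's square white key, 26 by 26 mm, at x +40, y -55 mm: to be left alone. Top starts 10 mm above the housing top, stays 4 mm proud when fully down (bezel: 2 mm). Moves straight down against about 3 N, no spring, stays where it is pushed.
- supply: Grey lamp supply, a fixed box 120 (x) by 100 (y) by 60 mm high, with one white rocker switch on its top; origin at the centre of its underside, its front faces its -x. It stands to the left or the right of the photometer.
- rocker (a joint): Angle of the rocker on the lamp supply (rad): 0 = off (its far end, at the supply's +x, is up; the near end is down), 0.5 = on, fully tipped over (the far end down). It stays where it is left (friction 0.035 N m). It turns about an axis along the supply's y through the centre of the supply's top.
- rocker_far_end (a point): Point on the top of the white rocker, on its centre line, 24 mm from its pivot towards its far end (+x of the supply). The rocker is a flat bar 56 (x) by 26 (y) by 10 mm. When off, this point is about 15.6 mm above the supply's top; when fully on, about 3.8 mm above it. About 2 N pressed down here tips it.
- logger: Black data logger, a fixed box 130 (x) by 120 (y) by 35 mm high with two white keys on its top; origin at the centre of its underside, its front faces its -x. It stands on the other side of the photometer from the lamp supply.
- bar_key (a joint): Travel of the long bar key on the logger in m: 0 = up, 0.006 = fully down against its stop; grows as it is pressed. It stays where it is left.
- bar_key_top (a point): Centre of the top of the logger's long bar key, 18 (x) by 70 mm (y), at x -35, y 0 mm. Top starts 10 mm above the housing top, stays 4 mm proud when fully down (bezel: 2 mm). Moves straight down against about 3 N, no spring, stays where it is pushed.
- small_key (a joint): Travel of the small round key on the logger in m: 0 = up, 0.006 = fully down against its stop; grows as it is pressed. It stays where it is left.
- small_key_top (a point): Centre of the top of the logger's small round key, 16 mm in diameter, at x +38, y 0 mm: to be left alone. Top starts 10 mm above the housing top, stays 4 mm proud when fully down (bezel: 2 mm). Moves straight down against about 3 N, no spring, stays where it is pushed.
- cuvette: Clear cuvette 12 by 12 by 44 mm standing loose in the photometer's well at x +10, y +45 mm, 6 mm proud of the photometer's top and free of the cover when this is shut; to be left in the well. Origin at the centre of its underside.
- beaker: Glass beaker, 72 mm across, 90 mm high, a bystander. Origin at the centre of its underside.
- petri_dish: Closed petri dish, 90 mm across, 15 mm high, a bystander. Origin at the centre of its underside.
- jar: Small clear jar with a blue cap, 36 mm across, 55 mm high, a bystander behind the photometer. Origin at the centre of its underside.
- tip_box: Blue pipette-tip box 80 (x) by 120 (y) by 82 mm high with its tips, a bystander behind the photometer. Origin at the centre of its underside.
Mind the look-alikes: they are no part of the job. What is shaped like the logger but purple is not meant.

How it is judged (in metres and radians):
On the way, in this order (a step that is already met when the one before it is completed fails the run):
1. the lamp supply's rocker is tipped over to on (value of joint rocker above 0.4 rad), for 0.1 s.
2. the photometer's light cover is shut (value of joint lid below 0.06 rad), for 0.1 s.
3. the photometer's round key is down (value of joint round_key above 0.0045 m), for 0.1 s.
4. the logger's long bar key is down (value of joint bar_key above 0.0045 m), for 0.1 s.
At the end, for the whole second after the job is handed in: The rocker is on (over 0.4 of 0.5 rad), the light cover is shut (under 0.06 rad), the round key and the bar key are down (over 4.5 of 6 mm), the square and the small round key are up (under 2 mm), the cuvette is within 12 mm and the other loose things within 20 mm of where they began (value of joint rocker above 0.4 rad and value of joint lid below 0.06 rad and value of joint each of round_key, bar_key above 0.0045 m and value of joint each of square_key, small_key below 0.002 m and distance of cuvette from where it was at the start of the episode below 0.012 m and distance of each of beaker, petri_dish, jar, tip_box from where it was at the start of the episode below 0.02 m); the robot touches nothing.
It fails at once if the photometer's square key is pressed (over 2 mm) (value of joint square_key above 0.002 m).
It fails at once if the logger's small round key is pressed (over 2 mm) (value of joint small_key above 0.002 m).
It fails at once if the light cover is lifted further open (over 1.0 rad) (value of joint lid above 1 rad).
It fails at once if the cuvette is lifted or moved out of its well (over 12 mm), or another loose thing is lifted or moved (over 20 mm) (distance of cuvette from where it was at the start of the episode above 0.012 m or distance of any of beaker, petri_dish, jar, tip_box from where it was at the start of the episode above 0.02 m).
It also fails if it takes over 59 s, if anything falls off the work surface, if the arm or the gripper's body presses on something with over 40 N, if the wrist force passes 120 N, or if a joint passes its speed limit or range.

### The arm

A 6-joint arm with a two-finger parallel gripper is mounted at the origin on the work surface. World frame = base frame: x ahead of the robot, y to its left, z up, the work surface at z = 0. Lengths are in mm, angles in rad, forces in N, time in s.
With the tool pointing down it reaches from about 300 to 775 mm from the base axis. Payload 14.6 kg.
Tool frame: the origin (TCP) lies on the centre line of the jaws, within the pads' length; the fingertips stand 8 mm ahead of it and the grasp point (between the pads) lies 11 mm behind it; z points along the fingers, y is the direction in which the jaws open and shut (so a half turn about z gives the same grasp; the last joint's range is limited). The gripper opens to 94 mm and grips with 3 to 60 N. Pads are 16 mm wide; open, the fingers measure 119 mm over their backs; the gripper's body (75 mm by 177 mm) begins 78 mm behind the grasp point.
Start: joints at [1.262, 0.3, 1.521, -0, 1.321, -0.067], TCP at [131.696, 533.99, 213.446] pointing down, gripper open.
Joint ranges: [-3.03, 3.03], [-0.79, 2.21], [0.23, 2.52], [-1.04, 4.18], [0, 3.07], [-2.55, 2.55]. Speed limits (rad/s): [2.22, 2.22, 2.57, 3.14, 3.14, 3.14].

### API

Orientations are given as [roll, pitch, yaw] about the fixed x, y, z axes, in that order (R = Rz(yaw) Ry(pitch) Rx(roll)).
In Python, from cell import read_state, cams, manip gives the robot as it stands.
- The arm moves only by the shell command python3 -m handwheel 'ROWS' [OPENING] [FORCE]. ROWS is JSON, a list of rows, each a list of 4 numbers: the shift along the tool's x, y, z in m, then the turn about the tool's z in degrees. In form: [[dx, dy, dz, turn], ...]. A call has 1 to 5 rows; each row is the pose to reach, as a shift and turn from the pose measured when the call began, along the tool's axes at that moment; what a row does not reach only later rows make up. A row lasts 1/8 s, in which the tool goes at most 62.5 mm and 10.7 degrees, less where a joint would pass 70% of its speed; a pose out of reach is approached as far as the arm can. A call with a gripper value outside its range is refused whole. OPENING is the closure, from 0 (fully open) to 1 (shut), set as the call begins (- or left out, the last holds). The fingers move at their own pace and stop on an object; FORCE is the grip in N (left out, the last holds). Time passes only in rows, so rows that repeat a pose let the fingers close. It gives the time, the measured TCP pose, the force and the opening at its end, in the units of the state.
- read_state(): the state, without advancing time (a new reading comes with each control period).
- cams.camera(name): name is "scene" or "top" or "wrist"; returns the picture (384x512x3 uint8, red, green, blue); there is no depth.
- cams.get_calibration(name): a dict with "vertical_fov" (degrees; the focal length in pixels is half the picture's height over the tangent of half this angle, whatever the lens; pixels are square), "cx", "cy" (the principal point, pixels), "R" (3x3) and "t" (3): a world point X has camera coordinates R X + t. Camera axes: x right, y down, z forward; pixel columns grow to the right and rows downward; lengths in mm; the calibration is good to about 2 mm. A picture is of the moment at which its call begins: read the wrist's pose just before it. get_calibration takes no time and is no camera call; for the wrist camera it gives the pose at the moment of the call.
- manip.sign_off(): hands the job in, once; it reports no verdict.
The state is a dict: "clock": time; "joints": joint angles; "qd": joint speeds; "effort": joint torques, N m; "eef_pos": TCP position; "eef_rot": TCP orientation; "wrist_force": force on the tool from outside, world axes, zero at the start; "moment": the same for the moment, N m; "finger_gap": finger opening in mm.
Only numpy, scipy, OpenCV 4.12 (cv2) and the standard library are available. Lean on these libraries where they do the work, as an engineer would, in place of code of your own. Each camera call takes 0.05 s, during which the arm holds its last target. There are 200 camera calls.

## Working session

There is one attempt and no reset: what is moved stays moved. The work goes in short steps, Python scripts to look and compute and a shell command to move; the robot and the scene stay as the last step left them, time stands still between calls to the robot, and variables do not carry over. Pictures are saved under pics/ and viewed, about 8 in all and at most 12, crops included, and the job is handed in when it is done.

```bash
ls; mkdir -p pics
python3 - <<'E'
from cell import read_state,cams
import cv2,json
s=read_state();print(s)
for n in("top","scene"):
    im=cams.camera(n);cv2.imwrite(f"pics/{n}0.png",im[:,:,::-1]);c=cams.get_calibration(n);print(n,c)
E
```

```text
pics
{'clock': 0.0, 'joints': array([ 1.26244152e+00,  3.00468468e-01,  1.52160496e+00, -5.07480680e-06,
        1.32068262e+00, -6.66055997e-02]), 'qd': array([ 4.17871159e-04,  2.22371387e-04,  8.54219595e-05,  1.59686747e-03,
       -6.28135540e-04,  6.80657927e-04]), 'effort': array([ 2.04812983e-03, -5.31811059e+01, -3.52730048e+01,  7.09532993e-02,
        2.44644616e-02, -1.25809993e-04]), 'eef_pos': array([131.59896591, 533.75703336, 212.87766306]), 'eef_rot': array([-3.14043151e+00, -7.25270559e-05,  2.89984466e+00]), 'wrist_force': array([-0.84923114,  0.82850424,  0.10891853]), 'moment': array([-0.0193902 ,  0.00563143, -0.01223047]), 'finger_gap': 94.04918777643692}
top {'vertical_fov': 48.088794042095415, 'cx': 251.15790574021435, 'cy': 188.9734328163719, 'R': array([[-0.01975375, -0.99960965, -0.01975669],
       [-0.98511686,  0.02283447, -0.17036242],
       [ 0.17074705,  0.01609735, -0.98518339]]), 't': array([ 201.24108687,  534.42875568, 1629.94442236])}
scene {'vertical_fov': 52.4754688772626, 'cx': 257.93926396222673, 'cy': 189.99579847846604, 'R': array([[-0.74556592,  0.66607246,  0.0218846 ],
       [ 0.3893184 ,  0.46196469, -0.7968813 ],
       [-0.5408906 , -0.58560746, -0.6037394 ]]), 't': array([ 264.0037634 , -238.53882618, 1596.32991424])}
```

Run:
```python
import cv2
for n in("top","scene"):
    im=cv2.imread(f"pics/{n}0.png");cv2.imwrite(f"pics/{n}0b.png",cv2.resize(im,(800,600),interpolation=cv2.INTER_CUBIC))
```

```text
(no output)
```

View pics/top0b.png

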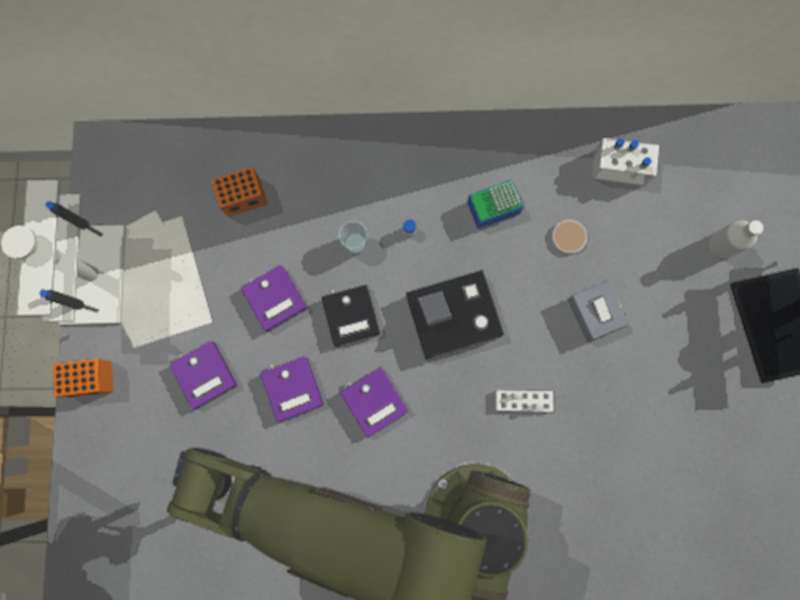

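View pics/scene0b.png

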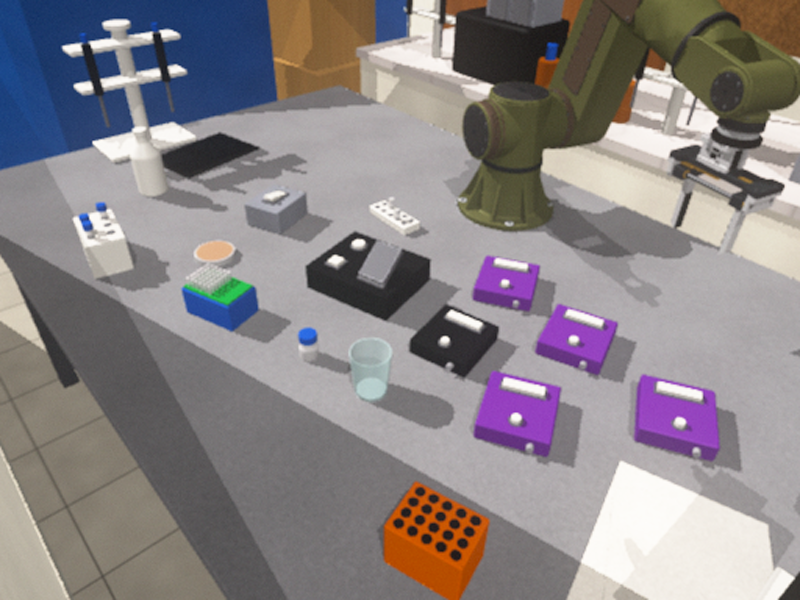

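The picture (800x600 scale) shows the black photometer at (455,314) with its round key at (481,322), square key at (471,291) and grey cover at (434,307). The grey supply is at (600,311) with its rocker at (600,309).

Logger candidates are black (351,316) and purple (274,297), (203,375), (292,388) and (374,402). Only the black one fits: it is the right colour and it stands beside the photometer, opposite the supply.

Next I measure the keys and confirm with a crop.

```bash
cat > h.py <<'E'
import numpy as np,cv2
from cell import cams
def ray(c,u,v):
    f=192/np.tan(np.radians(c["vertical_fov"]/2))
    d=c["R"].T@np.array([(u-c["cx"])/f,(v-c["cy"])/f,1]); return -c["R"].T@c["t"],d
def plane(c,u,v,z):
    o,d=ray(c,u,v); return o+d*(z-o[2])/d[2]
def proj(c,X):
    p=c["R"]@np.asarray(X,float)+c["t"]; f=192/np.tan(np.radians(c["vertical_fov"]/2)); return p[0]/p[2]*f+c["cx"],p[1]/p[2]*f+c["cy"]
def tri(c1,p1,c2,p2):
    o1,d1=ray(c1,*p1);o2,d2=ray(c2,*p2)
    s=np.linalg.lstsq(np.c_[d1,-d2],o2-o1,rcond=None)[0]
    a,b=o1+d1*s[0],o2+d2*s[1]; return (a+b)/2,np.linalg.norm(a-b)
def blobs(im,lo,hi,box,amin=8):
    m=cv2.inRange(im,lo,hi); k=np.zeros_like(m); x0,y0,x1,y1=box;k[y0:y1,x0:x1]=m[y0:y1,x0:x1]
    out=[]
    for c in cv2.findContours(k,cv2.RETR_EXTERNAL,cv2.CHAIN_APPROX_NONE)[0]:
        b=np.zeros_like(m);cv2.drawContours(b,[c],-1,255,-1);M=cv2.moments(b,True)
        if M["m00"]>=amin: out.append((M["m10"]/M["m00"],M["m01"]/M["m00"],int(M["m00"]),c))
    return out
E
python3 - <<'E'
from h import *
S=1.5625
T=cams.get_calibration("top");C=cams.get_calibration("scene")
t=cv2.imread("pics/top0.png");s=cv2.imread("pics/scene0.png")
print("top whites")
for b in blobs(t,(150,150,150),(255,255,255),(200,170,410,230)):
    print(np.round(b[:2],1),b[2],[np.round(plane(T,b[0],b[1],z)[:2],1).tolist() for z in (45,65,69)], cv2.minAreaRect(b[3]))
print("scene whites")
for b in blobs(s,(190,190,190),(255,255,255),(150,110,320,225)): print(np.round(b[:2],1),b[2])
cv2.imwrite("pics/crop1.png",np.vstack([cv2.resize(t[165:240,195:410],(800,279),interpolation=cv2.INTER_CUBIC),cv2.resize(s[115:245,150:330],(800,321*1),interpolation=cv2.INTER_CUBIC)]))
E
```

```text
top whites
[225.9 209.3] 89 [[461.5, 289.2], [459.0, 287.7], [458.5, 287.4]] ((225.95384216308594, 209.33074951171875), (4.823818206787109, 18.155099868774414), 74.74488067626953)
[307.8 205.4] 42 [[469.5, -28.2], [466.9, -25.9], [466.4, -25.4]] ((308.0, 205.5), (7.0, 6.0), 90.0)
[385.2 197.7] 104 [[492.9, -328.0], [490.0, -322.1], [489.4, -320.9]] ((385.1551818847656, 197.637939453125), (15.041322708129883, 6.870728015899658), 68.19859313964844)
[221.4 191.4] 13 [[532.3, 306.3], [528.9, 304.6], [528.2, 304.2]] ((221.5, 191.5), (3.0, 3.0), 90.0)
[301.3 185.8] 45 [[547.0, -6.1], [543.4, -4.1], [542.7, -3.7]] ((301.25, 185.74998474121094), (6.640782833099365, 6.324554920196533), 71.56504821777344)
scene whites
[193.  222.7] 17
[245.6 219.4] 20
[284.3 217.2] 20
[297.  204.2] 108
[318.1 166.6] 11
[214.3 166. ] 41
[228.9 155.1] 34
[251.2 137.5] 338
[174.6 124.1] 51
```

View pics/crop1.png

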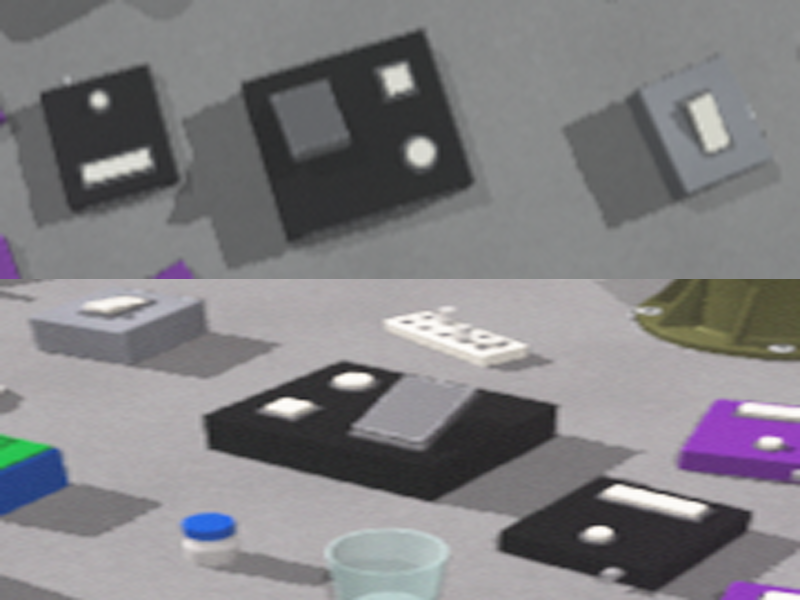

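The crop confirms it. In the top half, the black logger with its bar and small key is on the left, the photometer with its open cover is in the middle, and the grey supply with its rocker is on the right. I now write a helper that gives tool-axis shifts and start moving.

```bash
cat > d.py <<'E'
# d.py x y z yheading_deg : shift (m) in tool axes and turn to reach it
import sys,numpy as np
from scipy.spatial.transform import Rotation as Ro
from cell import read_state
s=read_state();R=Ro.from_euler("xyz",s["eef_rot"]).as_matrix();p=s["eef_pos"]
x,y,z,h=map(float,sys.argv[1:5])
hd=np.degrees(np.arctan2(R[1,1],R[0,1]))
print("t",round(s["clock"],2),"at",p.round(1),"yhead",hd.round(1),"F",s["wrist_force"].round(1),"gap",round(s["finger_gap"],1))
print("shift",(R.T@(np.array([x,y,z])-p)/1000).round(4),"turn",round(-((h-hd+180)%360-180),1),"j",s["joints"].round(2))
E
python3 d.py 510 -312 213 -70
```

```text
t 0.1 at [131.7 533.8 213. ] yhead 76.1 F [ 0.3 -0.2  0.4] gap 93.7
shift [-5.699e-01 -7.305e-01  7.000e-04] turn 146.1 j [ 1.26  0.3   1.52 -0.    1.32 -0.07]
```

```bash
python3 -m handwheel '[[-0.030,-0.038,0,7],[-0.060,-0.076,0,14],[-0.090,-0.115,0,22],[-0.120,-0.153,0,30],[-0.150,-0.192,0,38]]' 1 20; python3 d.py 510 -312 213 -70
```

```text
clock: 0.72
eef_pos: [231.6, 310.0, 213.0]
eef_rot: [-3.141, 0.001, 2.232]
wrist_force: [0.3, 0.1, -0.4]
finger_gap: 47.5
t 0.72 at [231.6 310.  213. ] yhead 37.9 F [ 0.3  0.1 -0.4] gap 47.5
shift [-6.618e-01 -1.624e-01  6.000e-04] turn 107.9 j [ 0.83 -0.07  1.94 -0.    1.28  0.17]
```

```bash
python3 -m handwheel '[[-0.044,-0.010,0,7],[-0.088,-0.021,0,14],[-0.132,-0.032,0,22],[-0.176,-0.043,0,30],[-0.220,-0.054,0,38]]'; python3 d.py 510 -312 213 -70
```

```text
clock: 1.35
eef_pos: [324.4, 101.8, 213.2]
eef_rot: [-3.142, 0.001, 1.564]
wrist_force: [0.3, 0.6, 0.7]
finger_gap: 0.7
t 1.35 at [324.4 101.8 213.2] yhead -0.4 F [0.3 0.6 0.7] gap 0.7
shift [-0.4126  0.1882  0.0006] turn 69.6 j [ 0.2  -0.19  2.04 -0.    1.29  0.2 ]
```

```bash
python3 -m handwheel '[[-0.042,0.019,0,7],[-0.084,0.038,0,14],[-0.126,0.057,0,21],[-0.168,0.076,0,28],[-0.210,0.095,0,35]]'; python3 d.py 510 -312 213 -70
```

```text
clock: 1.98
eef_pos: [418.3, -110.4, 213.3]
eef_rot: [3.141, 0.001, 0.949]
wrist_force: [1.3, 0.9, -0.8]
finger_gap: 0.4
t 1.98 at [ 418.3 -110.4  213.3] yhead -35.6 F [ 1.3  0.9 -0.8] gap 0.4
shift [-0.1105  0.1919  0.0004] turn 34.4 j [-0.34  0.03  1.83 -0.    1.28  0.28]
```

```bash
python3 -m handwheel '[[-0.020,0.035,0,7],[-0.040,0.070,0,14],[-0.060,0.105,0,21],[-0.085,0.148,0,28],[-0.111,0.192,0,34]]'; python3 -m handwheel '[[0,0,0,0]]' >/dev/null; python3 d.py 510 -312 213 -70
python3 - <<'E'
from h import *
c=cams.get_calibration("wrist");im=cams.camera("wrist");np.savez("pics/w1.npz",im=im,**c)
print(c["vertical_fov"],(-c["R"].T@c["t"]).round(1),c["R"][2].round(2))
for X in ((510,-312,76),(491.5,-320,70)): print(np.round(proj(c,X),1))
cv2.imwrite("pics/w1.png",im[:,:,::-1])
E
```

```text
clock: 2.6
eef_pos: [510.2, -313.8, 213.1]
eef_rot: [3.141, 0.001, 0.352]
wrist_force: [0.8, -0.2, 1.7]
finger_gap: 0.1
t 2.73 at [ 510.3 -315.9  211.6] yhead -70.0 F [-0.5  0.9 -0.2] gap 0.4
shift [ 0.0011 -0.0038 -0.0014] turn -0.0 j [-0.61  0.41  1.37 -0.    1.36  0.61]
58.87910975704416 [ 586.2 -287.8  382.6] [-0.26 -0.09 -0.96]
[252.4 173.6]
[253.7 192.2]
```

View pics/w1.png

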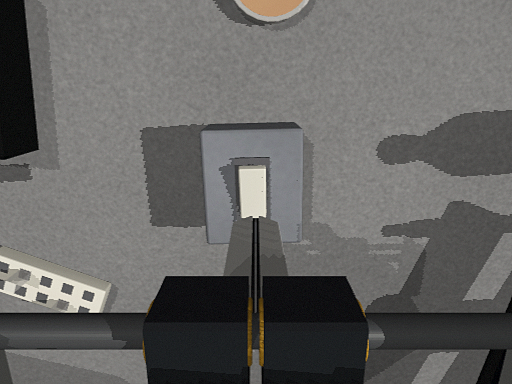

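The wrist view shows the supply top with corners at about (203,130), (301,128), (300,242) and (207,243). The rocker spans (240..266, 166..217), with its far end at the top.

Run:
```python
from h import *
d=np.load("pics/w1.npz");c={k:d[k] for k in d.files if k!="im"};c={k:(float(v) if v.ndim==0 else v) for k,v in c.items()};im=d["im"][:,:,::-1].copy()
P=[plane(c,u,v,60) for u,v in((203,130),(301,128),(300,242),(207,243))]
for p in P: print(p.round(1))
print("len",[np.linalg.norm(P[i]-P[(i+1)%4]).round(1) for i in range(4)],"mean",np.mean(P,0).round(1))
e=(P[0]+P[1]-P[2]-P[3]);print("yaw",np.degrees(np.arctan2(e[1],e[0])))
for b in blobs(im,(190,190,190),(255,255,255),(225,150,285,225)):
    x,y,w,h=cv2.boundingRect(b[3]);print(b[:3],(x,y,w,h),"far end",plane(c,x+w/2,y,76.6).round(1),"cen",plane(c,b[0],b[1],69.7).round(1))
```

```text
[ 530. -255.   60.]
[ 563.5 -341.3   60. ]
[ 453.9 -384.7   60. ]
[ 419.6 -294.3   60. ]
len [np.float64(92.6), np.float64(117.9), np.float64(96.7), np.float64(117.2)] mean [ 491.8 -318.8   60. ]
yaw 20.62378657713786
(253.0067001675042, 192.12395309882746, 1194) (240, 169, 26, 49) far end [ 514.5 -311.    76.6] cen [ 491.2 -319.4   69.7]
```

```bash
python3 d.py 515 -311 92 -69; python3 -m handwheel '[[-0.003,-0.003,0.025,0],[-0.006,-0.006,0.050,0],[-0.006,-0.006,0.075,0],[-0.006,-0.006,0.100,0],[-0.006,-0.006,0.119,0]]' ; python3 d.py 515 -311 80 -69
```

```text
t 2.77 at [ 510.  -314.6  211.9] yhead -69.9 F [0.5 0.2 0.2] gap 0.3
shift [ 0.0062 -0.0015  0.1198] turn -0.9 j [-0.61  0.41  1.37 -0.    1.36  0.61]
clock: 3.4
eef_pos: [501.7, -309.9, 92.2]
eef_rot: [-3.14, 0.002, 0.353]
wrist_force: [-0.4, -0.5, -0.4]
finger_gap: 0.4
t 3.4 at [ 501.7 -309.9   92.2] yhead -69.8 F [-0.4 -0.5 -0.4] gap 0.4
shift [0.0121 0.0057 0.0121] turn -0.8 j [-0.62  0.51  1.52 -0.    1.11  0.6 ]
```

I typed that shift before seeing the helper's numbers and got the signs wrong, so I correct it at this height.

```bash
python3 -m handwheel '[[0.012,0.0055,0,0],[0.012,0.0055,0,0]]' ; python3 d.py 515 -311 80 -69
```

```text
clock: 3.65
eef_pos: [516.1, -310.8, 93.0]
eef_rot: [-3.141, 0.001, 0.354]
wrist_force: [0.5, 0.4, 0.2]
finger_gap: 0.5
t 3.65 at [ 516.1 -310.8   93. ] yhead -69.7 F [0.5 0.4 0.2] gap 0.5
shift [-0.0011 -0.0002  0.013 ] turn -0.7 j [-0.6   0.53  1.48 -0.    1.12  0.61]
```

```bash
python3 -m handwheel '[[0,0,0.004,0],[0,0,0.008,0],[0,0,0.011,0],[0,0,0.014,0],[0,0,0.014,0]]' ; python3 d.py 515 -311 72 -69
```

```text
clock: 4.28
eef_pos: [516.0, -310.8, 78.8]
eef_rot: [-3.141, 0.002, 0.354]
wrist_force: [0.4, 0.3, 0.4]
finger_gap: 0.6
t 4.28 at [ 516.  -310.8   78.8] yhead -69.7 F [0.4 0.3 0.4] gap 0.6
shift [-0.001  -0.0001  0.0068] turn -0.7 j [-0.6   0.55  1.49 -0.    1.1   0.61]
```

```bash
python3 -m handwheel '[[0,0,0.003,0],[0,0,0.005,0],[0,0,0.007,0],[0,0,0.007,0]]' ; python3 d.py 515 -311 72 -69
```

```text
clock: 4.78
eef_pos: [516.6, -310.9, 72.9]
eef_rot: [3.141, 0.0, 0.354]
wrist_force: [1.1, 3.1, 12.4]
finger_gap: 0.7
t 4.78 at [ 516.6 -310.9   72.9] yhead -69.7 F [ 1.1  3.1 12.4] gap 0.7
shift [-0.0015 -0.0004  0.0009] turn -0.7 j [-0.6   0.56  1.5  -0.    1.08  0.61]
```

The force rose at the expected stop height, so the rocker should be over. I lift and move towards the photometer, checking the rocker on the way.

```bash
python3 -m handwheel '[[0,0,-0.025,0],[0,0,-0.055,0],[0,0,-0.090,0],[0,0,-0.125,0],[0,0,-0.140,0]]' ; python3 d.py 470 0 213 -74
python3 - <<'E'
from h import *
c=cams.get_calibration("wrist");im=cams.camera("wrist");np.savez("pics/w2.npz",im=im,**c)
for b in blobs(im[:,:,::-1].copy(),(190,190,190),(255,255,255),(225,150,285,225)): print(b[:3],cv2.boundingRect(b[3]))
f=lambda a:(491.9+a*.934,-319.4+a*.357)
q=.25
for n,q in(("off",.25),("on",-.25)):
  for a in(28,-28): print(n,a,np.round(proj(c,(*f(a*np.cos(q)-10*np.sin(q)),60+a*np.sin(q)+10*np.cos(q))),1))
E
```

```text
clock: 5.4
eef_pos: [516.6, -311.1, 214.2]
eef_rot: [3.14, -0.0, 0.354]
wrist_force: [-0.3, 0.3, -0.9]
finger_gap: 0.3
t 5.4 at [ 516.6 -311.1  214.2] yhead -69.7 F [-0.3  0.3 -0.9] gap 0.3
shift [ 0.0641 -0.308   0.0007] turn 4.3 j [-0.6   0.42  1.36 -0.    1.36  0.61]
(254.71893744644387, 193.45758354755785, 1167) (242, 170, 26, 48)
off 28 [254.9 175.9]
off -28 [255.5 223.7]
on 28 [254.9 167.3]
on -28 [255.5 224.6]
```

Run:
```python
import numpy as np,cv2
a=[cv2.resize(np.load(f"pics/w{i}.npz")["im"][110:260,185:320,::-1],(400,444),interpolation=cv2.INTER_CUBIC) for i in(1,2)]
cv2.imwrite("pics/rk.png",np.hstack(a))
```

```text
(no output)
```

View pics/rk.png

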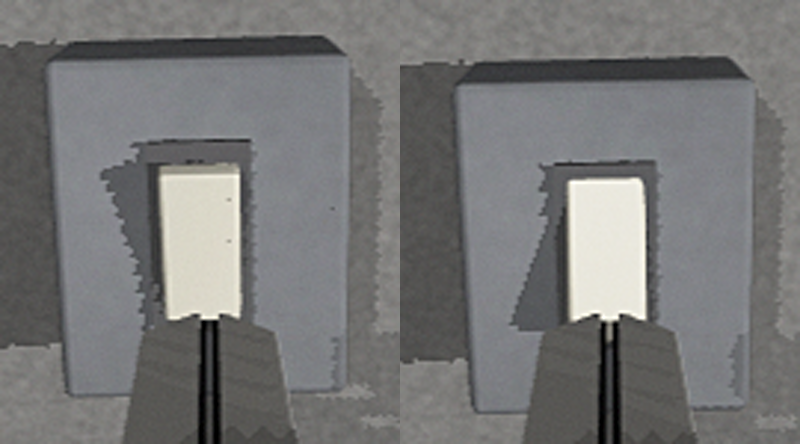

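The rocker has tipped. The shadow is now wide at the near end (on the right) and the far end's face has gone. On to the photometer.

```bash
python3 -m handwheel '[[0.012,-0.058,0,1],[0.024,-0.116,0,2],[0.037,-0.178,0,3],[0.050,-0.240,0,4],[0.058,-0.280,0,4]]' ; python3 d.py 480 50 213 -74
```

```text
clock: 6.08
eef_pos: [473.0, -26.3, 213.2]
eef_rot: [3.14, 0.001, 0.285]
wrist_force: [0.3, -0.5, 0.0]
finger_gap: 0.1
t 6.08 at [473.  -26.3 213.2] yhead -73.7 F [ 0.3 -0.5  0. ] gap 0.1
shift [ 0.0281 -0.0712  0.0001] turn 0.3 j [-0.13  0.13  1.73 -0.    1.28  1.15]
```

```bash
python3 -m handwheel '[[0.014,-0.035,0,0],[0.028,-0.071,0,0],[0.028,-0.071,0,0]]' >/dev/null; python3 d.py 491 85 213 -74
python3 - <<'E'
from h import *
c=cams.get_calibration("wrist");im=cams.camera("wrist");np.savez("pics/w3.npz",im=im,**c)
cv2.imwrite("pics/w3.png",im[:,:,::-1])
for b in blobs(im[:,:,::-1].copy(),(190,190,190),(255,255,255),(0,0,512,384),60): print(np.round(b[:3],1),cv2.boundingRect(b[3]),plane(c,b[0],b[1],65).round(1))
E
```

```text
t 6.45 at [479.4  51.4 211.6] yhead -73.5 F [ 0.8 -0.7  0.3] gap 0.5
shift [ 0.0206 -0.0289 -0.0015] turn 0.5 j [ 0.03  0.15  1.71 -0.    1.29  1.32]
[ 465.1  366.6 2452. ] (422, 350, 84, 34) [ 325.5 -245.5   65. ]
[255.3 368.8 265. ] (251, 350, 10, 34) [253.8 -14.7  65. ]
[  76.8  366.4 4618. ] (5, 350, 143, 34) [198.7 183.6  65. ]
[379.1 363.4 713. ] (364, 349, 37, 35) [ 301.6 -148.8   65. ]
[ 65.3 307.  546. ] (27, 296, 63, 17) [274.9 207.   65. ]
[ 480.2  297.5 1746. ] (444, 282, 68, 30) [ 413.8 -220.    65. ]
[399.1 259.9 112. ] (388, 255, 18, 15) [ 430.8 -118.3   65. ]
[ 31.2 255.4 212. ] (22, 248, 19, 16) [327.4 249.3  65. ]
[391.2 245.8 115. ] (375, 244, 34, 5) [ 443.4 -104.1   65. ]
[325.2 204.1 582. ] (312, 190, 28, 28) [467.  -23.7  65. ]
[  105.8   219.4 12110. ] (0, 144, 229, 168) [389.1 181.9  65. ]
[331.5 122.7 767. ] (317, 109, 30, 29) [543.9  -2.2  65. ]
[  27.8  116.5 1032. ] (0, 107, 58, 20) [469.9 267.7  65. ]
[  7.6  36.2 272. ] (0, 27, 18, 19) [534.2 291.7  65. ]
[  352.2    81.2 51391. ] (0, 0, 512, 285) [583.8  -7.3  65. ]
```

View pics/w3.png

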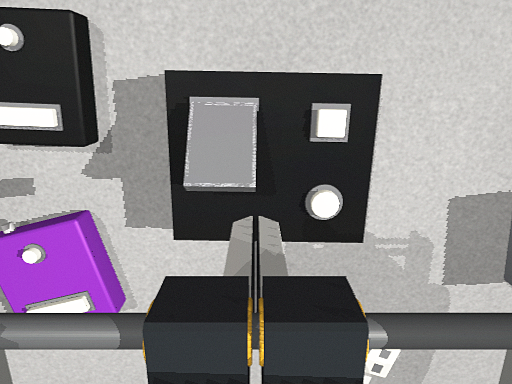

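The wrist view shows the cover at (184..258, 97..188) with its front edge at v≈187. The round key is at (325,204) and the square key at (331,123). Both match the earlier estimate.

```bash
python3 - <<'E'
from h import *
d=np.load("pics/w3.npz");c={k:(float(d[k]) if d[k].ndim==0 else d[k]) for k in d.files if k!="im"}
ex=np.array([.961,.276,0]);ey=np.array([-.276,.961,0]);C=np.array([490.5,39,0])
for q in np.arange(0,.91,.15):
    X=C+45*ey+50*ex+ex*(-80*np.cos(q)+14*np.sin(q))+np.array([0,0,55+80*np.sin(q)+14*np.cos(q)]);print(q.round(2),np.round(proj(c,X),1))
E
python3 d.py 491.5 86 140 -74
```

```text
0.0 [224.9 195.1]
0.15 [223.8 196. ]
0.3 [222.6 195. ]
0.45 [221.4 191.8]
0.6 [220.1 186.2]
0.75 [218.9 178.2]
0.9 [217.7 167.8]
t 6.5 at [479.5  50.3 211.8] yhead -73.6 F [-0.1 -0.1 -0.9] gap 0.6
shift [ 0.0218 -0.031   0.0716] turn 0.4 j [ 0.03  0.15  1.71 -0.    1.29  1.31]
```

```bash
python3 -m handwheel '[[0.009,-0.016,0.010,0],[0.018,-0.031,0.020,0],[0.018,-0.031,0.045,0],[0.018,-0.031,0.070,0],[0.018,-0.031,0.085,0]]' ; python3 d.py 488 85 78 -74
```

```text
clock: 7.12
eef_pos: [487.3, 84.6, 125.0]
eef_rot: [3.141, 0.005, 0.286]
wrist_force: [-0.4, -0.6, -0.2]
finger_gap: 0.5
t 7.12 at [487.3  84.6 125. ] yhead -73.6 F [-0.4 -0.6 -0.2] gap 0.5
shift [ 0.001  -0.0003  0.047 ] turn 0.4 j [ 0.1   0.28  1.77 -0.    1.1   1.38]
```

```bash
python3 -m handwheel '[[0.001,0,0.008,0],[0.001,0,0.016,0],[0.001,0,0.024,0],[0.001,0,0.032,0],[0.001,0,0.040,0]]' ; python3 d.py 488 85 77 -74
```

```text
clock: 7.75
eef_pos: [488.1, 84.8, 84.7]
eef_rot: [3.14, 0.005, 0.286]
wrist_force: [-1.4, -0.7, 1.8]
finger_gap: 0.5
t 7.75 at [488.1  84.8  84.7] yhead -73.6 F [-1.4 -0.7  1.8] gap 0.5
shift [-0.     -0.0003  0.0077] turn 0.4 j [ 0.1   0.34  1.8  -0.    1.01  1.38]
```

```bash
python3 -m handwheel '[[0,0,0.003,0],[0,0,0.006,0],[0,0,0.0080,0],[0,0,0.0085,0]]' ; python3 d.py 488 85 77 -74
```

```text
clock: 8.25
eef_pos: [488.2, 84.8, 77.1]
eef_rot: [3.14, 0.005, 0.286]
wrist_force: [-7.4, -1.6, 17.0]
finger_gap: 0.4
t 8.25 at [488.2  84.8  77.1] yhead -73.6 F [-7.4 -1.6 17. ] gap 0.4
shift [-0.0002 -0.0003  0.0001] turn 0.4 j [ 0.1   0.35  1.81 -0.    0.99  1.39]
```

The cover is at its stop, with the tip at 69 mm and 17 N. Next is the round key.

```bash
python3 -m handwheel '[[0,0,-0.015,0],[0,0,-0.035,0],[0,0,-0.050,0]]' ; python3 d.py 467 -24.5 100 -74
```

```text
clock: 8.62
eef_pos: [488.8, 84.9, 128.4]
eef_rot: [3.14, 0.003, 0.286]
wrist_force: [0.4, 0.3, -0.7]
finger_gap: 0.3
t 8.62 at [488.8  84.9 128.4] yhead -73.6 F [ 0.4  0.3 -0.7] gap 0.3
shift [-0.0517  0.0988  0.0288] turn 0.4 j [ 0.1   0.27  1.77 -0.    1.11  1.38]
```

```bash
python3 -m handwheel '[[-0.013,0.025,0,0],[-0.026,0.050,0,0],[-0.039,0.075,0,0],[-0.052,0.099,0.012,0],[-0.052,0.099,0.028,0]]' ; python3 d.py 467 -24.5 78 -74;  python3 - <<'E'
from h import *
c=cams.get_calibration("wrist");im=cams.camera("wrist")
cv2.imwrite("pics/w4.png",im[:,:,::-1])
E
```

```text
clock: 9.25
eef_pos: [466.9, -25.8, 100.9]
eef_rot: [3.14, 0.002, 0.284]
wrist_force: [-0.2, -0.1, -0.5]
finger_gap: 0.5
t 9.25 at [466.9 -25.8 100.9] yhead -73.7 F [-0.2 -0.1 -0.5] gap 0.5
shift [ 0.0005 -0.0013  0.0229] turn 0.3 j [-0.13  0.25  1.87 -0.    1.02  1.16]
```

View pics/w4.png

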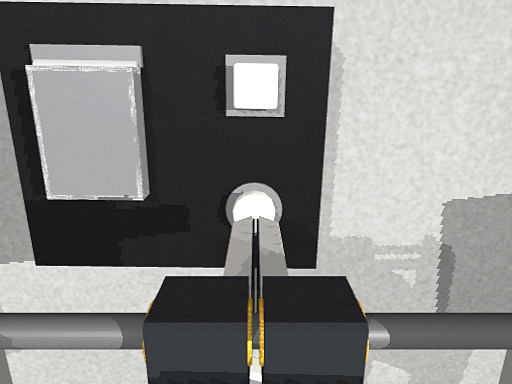

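The cover (25..148, 65..200) lies flat, and the fingertips are over the round key at (254,207). I press it.

```bash
python3 -m handwheel '[[0,-0.001,0.008,0],[0,-0.001,0.016,0],[0,-0.001,0.022,0],[0,-0.001,0.027,0],[0,-0.001,0.031,0]]' ; python3 d.py 467 -24.5 66.5 -74
python3 - <<'E'
from h import *
c=cams.get_calibration("top");im=cams.camera("top");cv2.imwrite("pics/top1.png",im[:,:,::-1])
E
```

```text
clock: 9.93
eef_pos: [465.7, -23.8, 67.5]
eef_rot: [3.141, 0.005, 0.285]
wrist_force: [-0.5, 1.7, 2.5]
finger_gap: 0.3
t 9.93 at [465.7 -23.8  67.5] yhead -73.7 F [-0.5  1.7  2.5] gap 0.3
shift [0.0011 0.001  0.001 ] turn 0.3 j [-0.13  0.31  1.89 -0.    0.95  1.16]
```

```bash
python3 -m handwheel '[[0.001,0,0.001,0],[0.001,0,0.0015,0],[0.001,0,0.0015,0]]' ; python3 d.py 467 -24.5 66.5 -74
```

```text
clock: 10.35
eef_pos: [466.1, -23.8, 66.8]
eef_rot: [3.141, 0.006, 0.285]
wrist_force: [-12.5, -0.7, 22.7]
finger_gap: 0.4
t 10.35 at [466.1 -23.8  66.8] yhead -73.7 F [-12.5  -0.7  22.7] gap 0.4
shift [0.0007 0.0009 0.0003] turn 0.3 j [-0.13  0.31  1.89 -0.    0.95  1.16]
```

The key is against its stop at 22.7 N. I lift and move to the logger.

```bash
python3 -m handwheel '[[0,0,-0.020,0],[0,0,-0.050,0],[0,0,-0.080,0],[0,0,-0.110,0],[0,0,-0.140,0]]' ; python3 d.py 461.5 289 210 -76
```

```text
clock: 10.98
eef_pos: [466.8, -23.6, 207.8]
eef_rot: [3.141, 0.006, 0.285]
wrist_force: [0.2, -0.3, -0.0]
finger_gap: 0.5
t 10.97 at [466.8 -23.6 207.8] yhead -73.7 F [ 0.2 -0.3 -0. ] gap 0.5
shift [ 0.0827 -0.3015 -0.0029] turn 2.3 j [-0.13  0.12  1.75 -0.    1.28  1.16]
```

```bash
python3 -m handwheel '[[0.015,-0.055,0,1],[0.030,-0.110,0,2],[0.045,-0.165,0,2],[0.060,-0.220,0,2],[0.072,-0.262,0,2]]' ; python3 -m handwheel '[[0,-0.02,0,0],[0,-0.02,0,0]]'>/dev/null; python3 d.py 461.5 289 100 -76;  python3 - <<'E'
from h import *
c=cams.get_calibration("wrist");im=cams.camera("wrist")
cv2.imwrite("pics/w5.png",im[:,:,::-1])
for b in blobs(im[:,:,::-1].copy(),(215,215,215),(255,255,255),(0,0,512,384),60): print(np.round(b[:3],1),cv2.boundingRect(b[3]),plane(c,b[0],b[1],45).round(1))
E
```

```text
clock: 11.6
eef_pos: [461.9, 250.2, 207.2]
eef_rot: [3.14, 0.006, 0.251]
wrist_force: [0.4, -0.7, -0.6]
finger_gap: 0.2
t 11.85 at [456.6 270.5 207. ] yhead -75.5 F [ 0.1 -0.4 -0.2] gap 0.5
shift [ 0.01   -0.0169  0.1069] turn 0.5 j [ 0.47  0.27  1.58 -0.    1.3   1.78]
[483.1 364.2 741. ] (462, 350, 45, 31) [288.4 -56.5  45. ]
[ 74.6 278.7 908. ] (41, 268, 67, 21) [282.9 433.6  45. ]
[ 57.4 217.9 210. ] (49, 211, 18, 15) [351.4 458.8  45. ]
[ 237.8  157.2 1195. ] (203, 149, 70, 18) [462.1 290.6  45. ]
[455.6 145.2 154. ] (423, 144, 64, 4) [527.6  85.3  45. ]
[236.7  81.6 226. ] (229, 73, 17, 18) [532.  308.8  45. ]
[208.4  46.8  78. ] (205, 42, 9, 11) [555.2 340.9  45. ]
[  55.5   53.1 1571. ] (16, 34, 80, 40) [514.8 475.5  45. ]
```

View pics/w5.png

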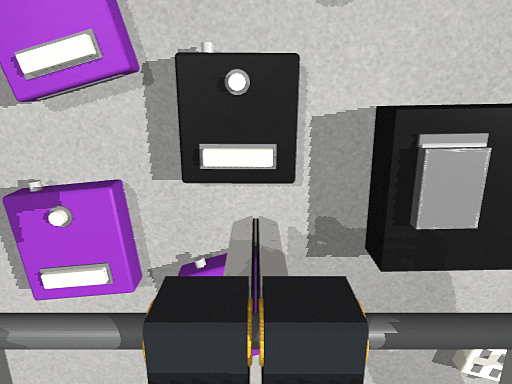

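The wrist view shows the black logger with its bar key at (238,157) and small key at (237,82). Triangulated, the bar is at (462,290), which agrees with the top view.

```bash
python3 -m handwheel '[[0.005,-0.009,0.030,0],[0.010,-0.0175,0.060,0],[0.010,-0.0175,0.090,0],[0.010,-0.0175,0.120,0],[0.010,-0.0175,0.145,0]]' ; python3 d.py 462 290 47 -76
```

```text
clock: 12.52
eef_pos: [461.7, 287.2, 61.0]
eef_rot: [3.14, 0.006, 0.25]
wrist_force: [0.2, -0.1, 0.9]
finger_gap: 0.7
t 12.53 at [461.7 287.2  61. ] yhead -75.7 F [ 0.2 -0.1  0.9] gap 0.7
shift [ 0.0011 -0.0026  0.0139] turn 0.3 j [ 0.49  0.47  1.68 -0.    1.    1.81]
```

```bash
python3 -m handwheel '[[0.001,-0.001,0.005,0],[0.001,-0.001,0.008,0],[0.001,-0.001,0.011,0],[0.001,-0.001,0.014,0],[0.001,-0.001,0.0145,0]]' ; python3 d.py 462 290 46.5 -76
```

```text
clock: 13.15
eef_pos: [462.9, 288.6, 47.2]
eef_rot: [3.14, 0.005, 0.251]
wrist_force: [0.6, -2.3, 8.7]
finger_gap: 0.5
t 13.15 at [462.9 288.6  47.2] yhead -75.6 F [ 0.6 -2.3  8.7] gap 0.5
shift [-0.0005 -0.0016  0.0007] turn 0.4 j [ 0.49  0.49  1.68 -0.    0.98  1.81]
```

```bash
python3 -m handwheel '[[0,0,0.001,0],[0,0,0.001,0]]' ; python3 -m handwheel '[[0,0,-0.025,0],[0,0,-0.055,0],[0,0,-0.085,0],[0,0,-0.115,0],[0,0,-0.150,0]]'; python3 d.py 300 300 200 -76
```

```text
clock: 13.4
eef_pos: [463.0, 288.6, 47.1]
eef_rot: [3.14, 0.004, 0.251]
wrist_force: [-4.2, -2.9, 11.1]
finger_gap: 0.6
clock: 14.02
eef_pos: [463.2, 289.0, 197.9]
eef_rot: [3.14, 0.005, 0.251]
wrist_force: [0.7, -0.4, 0.3]
finger_gap: 0.6
t 14.03 at [463.2 289.  197.9] yhead -75.6 F [ 0.7 -0.4  0.3] gap 0.6
shift [-0.1554 -0.0512 -0.0014] turn 0.4 j [ 0.49  0.31  1.55 -0.    1.29  1.81]
```

```bash
python3 -m handwheel '[[-0.03,-0.01,0,0],[-0.06,-0.02,0,0],[-0.09,-0.03,0,0],[-0.09,-0.03,0,0]]'
python3 - <<'E'
from h import *
im={}
for n in("top","scene"): im[n]=cams.camera(n)[:,:,::-1].copy();cv2.imwrite(f"pics/{n}9.png",im[n])
t0=cv2.imread("pics/top0.png");s0=cv2.imread("pics/scene0.png")
cr=lambda a:cv2.resize(a[110:250,110:330],(790,300),interpolation=cv2.INTER_CUBIC)
cv2.imwrite("pics/fin.png",np.vstack([cr(s0),cr(im["scene"])]))
box={"top":(215,115,385,175),"scene":(110,140,270,260)}
for n,a in(("top",t0),("scene",s0)):
  x0,y0,x1,y1=box[n];d=cv2.absdiff(a,im[n]).max(2)[y0:y1,x0:x1];print(n,"changed px",(d>40).sum(),np.argwhere(d>40)[:4]+[y0,x0])
E
```

```text
clock: 14.52
eef_pos: [367.3, 296.0, 198.7]
eef_rot: [3.14, 0.005, 0.253]
wrist_force: [-0.5, 0.1, -0.4]
finger_gap: 0.2
top changed px 0 []
scene changed px 321 [[152 228]
 [152 229]
 [153 226]
 [153 227]]
```

View pics/fin.png

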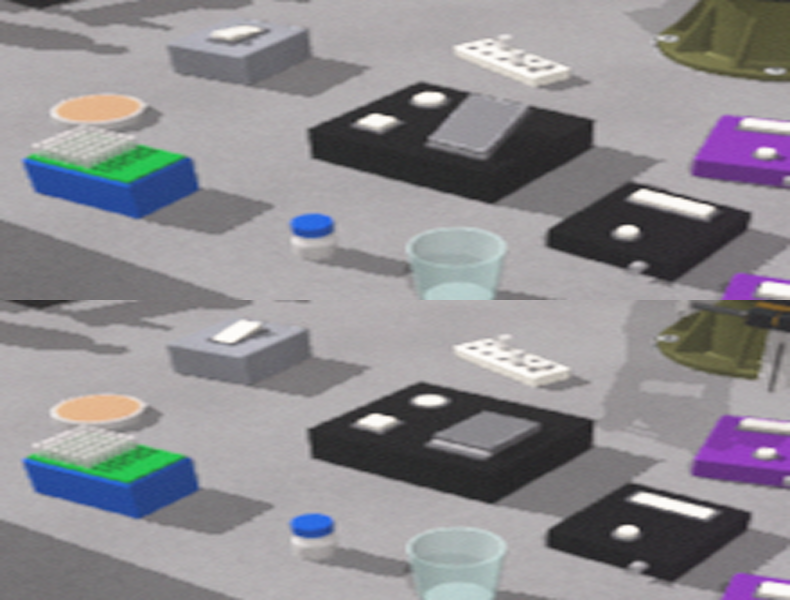

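The before/after view shows the rocker tipped over at (238,330), the cover flat at (487,433), and the round key (430,401) and bar key (673,505) lower. The square and small keys and the bystanders look unchanged. I hand it in.

```bash
python3 -c "
from cell import manip;print(manip.sign_off())"
```

```text
the job is handed in; nothing more can be done
None
```

The job is handed in. In order, I tipped the rocker on, pushed the cover shut, and pressed the round key and then the bar key, finishing by about 14.5 s with the arm clear of everything.

- **Stops:** each press ended on a rise in force at the expected height. The rocker reached about 12 N at tip height 65 mm, the cover 17 N at 69 mm, the round key 23 N at 59 mm and the bar key 11 N at 39 mm.
- **Final pictures:** compared with the start, the rocker is flipped, the cover lies flat and both pressed keys are lower. The square key, small key, beaker, petri dish, jar and tip box look unmoved. The top view showed no changed pixels where the bystanders stand.
- **Not confirmed:** the cuvette is hidden under the cover, so I could not see that it stayed put. The joint values were inferred from height, force and pictures, not read directly.
- **Mistake on the way:** my first shift over the rocker had the wrong sign. I corrected it in free air before touching anything.

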